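Scan out a docked cheese trolley and uncouple its docking bar

TASK

The loaded cheese trolley may leave the bench: book it out by pointing the barcode scanner at the tag on the trolley's beam from a hand's breadth or two (10 to 20 cm), holding it steady there for a second, and lay the scanner gently back down on the bench. Then uncouple the trolley: pull the coupler's latch handle sideways against its spring to its stop, lift the docking bar off its ball with it, and finish while still holding the bar up by the latch handle, the coupler's underside some 5 cm or more above the top of the ball, so that a colleague can roll the trolley away. Do not shift the other things on the bench.

Things in the scene. Friction and masses are not known exactly. Their poses are not given: they have to be found in the camera images.
- scanner: Cordless pistol barcode scanner, grey with black rubber handle, 0.22 kg, lying on its side at the robot's left or right. Origin on the bench under the centre of its head; z up, x = the way its window looks. Head 105 (x) x 52 (y) x 52 mm (z); the handle sticks out level to -y, overall y = +26 to -139 mm. It reads by itself (no trigger to press) when held steady on a code.
- scanner_grip (a point): Middle of the scanner's handle, at (-22, -84, 26) mm from its origin; axes as the scanner's. The handle runs along y, 36 (x) x 36 mm (z) in section, its underside 8 mm above the bench, free from 32 mm on the head's side of this point (where head and trigger begin) to 31 mm on the other (a battery foot 52 x 24 x 52 mm).
- window (a point): Centre of the scanner's window, the front of its head: at (56, 0, 26) mm from the scanner's origin; axes as the scanner's, x = the way it looks.
- tag (a point): Centre of the trolley's barcode label, 74 x 46 mm, on a plate on the docked trolley's front beam, right of the docking bar seen from the robot, about 90 mm above the bench. The label looks along -x of this  towards the robot, sloping 40 degrees up. A level scanner at label height, heading along the trolley (+x of ball_top), reads it well; up to 50 degrees off square is fine.
- bar (a joint): Angle (rad) of the docking bar, the trolley's tongue, about its level hinge at the trolley: 0 = home, coupler over the ball; 0.75 = fully up. Tube 40 mm wide, 270 mm from hinge to ball, ending in a coupler hood 66 x 66 mm, top 97 mm above the bench. 0.7 to 1.1 kg, felt as 4 to 7 N at the latch grip; falls back when let go; cannot rise while the latch is home.
- bar_hinge (a point): Point on the docking bar's hinge axis, 270 mm behind the ball, 62 mm above the bench. Axes of the docking bar: y along the hinge axis, to the left seen from the robot; x from ball to trolley, level when the bar is down. The bar rises by turning about +y.
- latch (a joint): How far (m) the coupler's latch is pulled out: 0 = home, its jaw under the ball; 0.016 = its stop. It slides along +y of the docking bar (left seen from the robot, away from the hood) against a spring of 6 N at home and 12 N at the stop, and springs home when let go. The jaw clears the ball beyond about 0.011. The hood must rise about 50 mm before the jaw is above the ball.
- latch_grip (a point): Centre of the latch's T-handle: a level black rubber bar 18 mm thick, 84 mm long, along x of this point, on an upright 12 mm rod beside the hood. Home: 130 mm above the bench, 90 mm left (+y) of the ball; in the docking bar's axes (-270, +90, +68) mm from bar_hinge. Free all round but for the rod below its middle. It moves with latch and bar, and the bar can be lifted by it.
- ball_top (a point): Top of the 50 mm steel docking ball on its plate bolted to the bench, 85 mm above the bench, hidden in the hood while coupled. Axes of the trolley: x from ball to trolley, y to the left, z up.
- hood_bottom (a point): Centre of the open underside of the coupler hood, 49 mm above the bench while the bar is down; it rises with the bar.
- brush: Bystander: wooden rind brush, 170 x 62 x 38 mm, bristles down. Leave alone. Origin under its centre.
- trier: Bystander: cheese trier, a 15 mm steel rod 150 mm long along x with a wooden cross handle 88 mm wide, lying near the tag. Leave alone.
- tomme: Bystander: small grey cheese, 140 mm across, 65 mm high, to the left of the docking bar. Leave alone.
- grease_jar: Bystander: small jar, 56 mm across, 55 mm high, standing close to the left of the docking bar. Leave alone.
- bowl: Bystander: steel bowl, 140 mm across, 65 mm high, on the right. Leave alone.
- wash_bottle: Bystander: white bottle, 68 mm across, 190 mm high, on the left. Leave alone.
- spanner: Bystander: steel spanner, 170 mm long, lying to the right of the ball mount. Leave alone.
There are look-alikes about, which are no part of the job. Leave any turquoise or yellow look-alike of the scanner alone.

How it is judged (in metres and radians):
On the way, in this order (a step that is already met when the one before it is completed fails the run):
1. tag scanned: held scanner, window 60 to 260 mm from the tag, line of sight within 30 mm of its centre and 50 degrees of square, slower than 30 mm/s, for 0.8 s (x of tag in the frame of window between 0.06 and 0.26 m and y of tag in the frame of window between -0.03 and 0.03 m and z of tag in the frame of window between -0.03 and 0.03 m and angle between the x axis of tag and the x axis of window, either way round below 0.87 rad and linear speed of scanner below 0.03 m/s and contact force between the fingers and scanner above 1 N), for 0.8 s.
2. the scanner lies flat on the bench again, released and at rest (height (world z) of window between 0.017 and 0.035 m and linear speed of scanner below 0.02 m/s and contact force between the fingers and scanner below 0.1 N), for 0.2 s.
3. the latch is pulled out by 12 mm or more by the fingers while the bar is still down on the ball (value of joint latch above 0.012 m and value of joint bar below 0.06 rad and contact force between the fingers and latch above 1 N), for 0.05 s.
At the end, for the whole second after the job is handed in: Fingers on the latch handle (over 2 N) hold the docking bar up and still (under 0.05 rad/s), the coupler's underside 40 mm or more above the ball's top, no loose thing touching the bar; the scanner lies on its side on the bench (window 17 to 35 mm up), at rest, untouched (all of step 2 and z of hood_bottom in the frame of ball_top above 0.04 m and velocity of joint bar between -0.05 and 0.05 rad/s and contact force between the fingers and latch above 2 N and contact force between bar and brush below 0.2 N and contact force between bar and trier below 0.2 N and contact force between bar and tomme below 0.2 N and contact force between bar and grease_jar below 0.2 N and contact force between bar and bowl below 0.2 N and contact force between bar and wash_bottle below 0.2 N and contact force between bar and spanner below 0.2 N and contact force between bar and scanner below 0.2 N); the arm keeps its last pose, push and grip.
It fails at once if a bystander is shifted by more than 40 mm or tipped (distance of any of brush, trier, tomme, grease_jar, bowl, wash_bottle, spanner from where it was at the start of the episode above 0.04 m or angle between any of brush, trier, tomme, grease_jar, bowl, wash_bottle, spanner's own z axis and vertical above 0.5 rad).
It fails at once if the scanner is dropped or flung down (faster than 0.7 m/s within 60 mm of the bench) (height (world z) of scanner below 0.06 m and linear speed of scanner above 0.7 m/s).
It also fails if it takes over 72 s, if anything falls off the work surface, if the arm or the gripper's body presses on something with over 40 N, if the wrist force passes 120 N, or if a joint passes its speed limit or range.

ROBOT

A 6-joint arm with a two-finger parallel gripper is mounted at the origin on the work surface. World frame = base frame: x ahead of the robot, y to its left, z up, the work surface at z = 0. Lengths are in mm, angles in rad, forces in N, time in s.
With the tool pointing down it reaches from about 275 to 750 mm from the base axis. Payload 10.2 kg.
Tool frame: the origin (TCP) lies at the very end of the fingers, on their centre line; the grasp point (between the pads) lies 19 mm behind it; x points along the fingers, y is the direction in which the jaws open and shut, and the axes are right-handed (so a half turn about x gives the same grasp; the last joint's range is limited). The gripper opens to 85 mm and grips with 20 to 120 N. Pads are 22 mm wide; open, the fingers measure 114 mm over their backs; the gripper's body (76 mm by 85 mm) begins 54 mm behind the grasp point. The pads swing forward as they close: fully open they stand 13 mm farther back than shut.
Start: joints at [-1.497, 0.313, 1.498, -0, 1.331, -0.223], TCP at [153.529, -502.056, 231.294] pointing down, gripper open.
Joint ranges: [-2.94, 2.94], [-0.97, 2.17], [0.19, 2.56], [-1.23, 4.37], [0.02, 3.11], [-2.88, 2.88]. Speed limits (rad/s): [2.39, 2.39, 3.01, 3.14, 3.14, 3.14].

INTERFACE

Orientations are given as a unit quaternion [w, x, y, z].
In Python, from rig import ctrl, viewer, finish_job gives the robot as it stands.
- The arm moves only by the tool carry_out, never from a script. Its argument "targets" is a list of rows, each an object of numbers: "x", "y", "z": the shift along the world's x, y, z in m; "ax", "ay", "az": the turn, a rotation vector about the world's x, y, z in rad; "hand": the opening, from -1 (shut) to 1 (fully open). A call has 1 to 5 rows; each row is the pose to reach, as a shift and turn from the pose commanded when the call began; what a row does not reach only later rows make up. A row lasts 1/8 s, in which the tool goes at most 62.5 mm and 10.7 degrees, less where a joint would pass 70% of its speed; a pose out of reach is approached as far as the arm can. A call with a gripper value outside its range is refused whole. The fingers move at their own pace and stop on an object; "grip_force" is the grip in N (left out, the last holds). Time passes only in rows, so rows that repeat a pose let the fingers close. It gives the time, the measured TCP pose, the force and the opening at its end, in the units of the state.
- ctrl.sense(): the state, without advancing time (a new reading comes with each control period).
- viewer.capture(name): name is "side" or "top"; returns the picture (384x512x3 uint8, blue, green, red); there is no depth.
- viewer.camera_info(name): a dict with "fx", "fy", "cx", "cy" (pixels), "k1" (the pictures are not rectified: a ray, as slopes to the right and down, at radius r is drawn at 1 + k1 r^2 times it, then the intrinsics apply), "R" (3x3) and "t" (3): a world point X has camera coordinates R X + t. Camera axes: x right, y down, z forward; pixel columns grow to the right and rows downward; lengths in mm; the calibration is good to about 2 mm. A picture is of the moment at which its call begins. camera_info takes no time and is no camera call.
- finish_job(): hands the job in, once; it reports no verdict.
The state is a dict: "time_s": time; "joints": joint angles; "dq": joint speeds; "tau": joint torques, N m; "eef_pos": TCP position; "ee_rot": TCP orientation; "force": force on the tool from outside, world axes, zero at the start; "wrist_torque": the same for the moment, N m; "grip_width": opening from 0.0 (shut) to 1.0 (fully open).
Only numpy, scipy, OpenCV 4.12 (cv2) and the standard library are available. Lean on these libraries where they do the work, as an engineer would, in place of code of your own. Each camera call takes 0.05 s, during which the arm holds its last target. There are 200 camera calls.

## Working session

There is one attempt and no reset: what is moved stays moved. The work goes in short steps, Python scripts to look and compute and a tool call to move; the robot and the scene stay as the last step left them, time stands still between calls to the robot, and variables do not carry over. Pictures are saved under pics/ and viewed, about 8 in all and at most 12, crops included, and the job is handed in when it is done.

Besides the shell and the picture viewer there is one more tool, called after "Request:" in YAML: its name, and indented under it one key for each argument. carry_out: Moves the arm, as the interface text tells. Its arguments: {"type":"object","properties":{"targets":{"type":"array"},"grip_force":{"type":"number"}},"required":["targets"]}

```bash
mkdir -p pics; ls
cat > h.py <<'E'
import numpy as np, cv2
from rig import ctrl, viewer, finish_job
def ray(n,u,v):
    c=viewer.camera_info(n); K=np.array([[c['fx'],0,c['cx']],[0,c['fy'],c['cy']],[0,0,1.]])
    p=cv2.undistortPoints(np.array([[[u,v]]],float),K,np.array([c['k1'],0,0,0,0.]))[0,0]
    R=np.array(c['R']);t=np.array(c['t']); d=R.T@np.array([p[0],p[1],1]); return -R.T@t,d/np.linalg.norm(d)
def onz(n,u,v,z):
    o,d=ray(n,u,v); return o+d*(z-o[2])/d[2]
def tri(a,b):
    (o1,d1),(o2,d2)=ray('top',*a),ray('side',*b)
    s=np.linalg.lstsq(np.c_[d1,-d2],o2-o1,rcond=None)[0]; p,q=o1+s[0]*d1,o2+s[1]*d2
    return (p+q)/2,np.linalg.norm(p-q)
def proj(n,X):
    c=viewer.camera_info(n); K=np.array([[c['fx'],0,c['cx']],[0,c['fy'],c['cy']],[0,0,1.]])
    R=np.array(c['R']);return cv2.projectPoints(np.array(X,float).reshape(-1,1,3),cv2.Rodrigues(R)[0],np.array(c['t'],float),K,np.array([c['k1'],0,0,0,0.]))[0][:,0]
E
python3 - <<'E'
from h import *
np.set_printoptions(precision=3,suppress=True)
for n in('top','side'):
    im=viewer.capture(n); cv2.imwrite(f'pics/{n}0.png',im); c=viewer.camera_info(n); print(n,c,-np.array(c['R']).T@c['t'])
a=[cv2.imread(f'pics/{n}0.png') for n in('top','side')]
for n,i in zip(('top','side'),a): cv2.imwrite(f'pics/{n}0b.png',cv2.resize(i,(800,600),interpolation=cv2.INTER_CUBIC))
print(ctrl.sense())
E
```

```text
pics
top {'fx': 436.2776409211677, 'fy': 436.2776409211677, 'cx': 254.7505827398681, 'cy': 187.69427885389538, 'k1': -0.012452972227825843, 'R': array([[-0.023, -1.   ,  0.008],
       [-0.99 ,  0.022, -0.136],
       [ 0.136, -0.011, -0.991]]), 't': array([ -16.676,  518.126, 1305.922])} [ 335.009  -13.001 1364.465]
side {'fx': 378.6360341413385, 'fy': 378.6360341413385, 'cx': 253.45435559681013, 'cy': 192.1069871705034, 'k1': 0.01748075349488586, 'R': array([[-0.982, -0.188,  0.002],
       [-0.129,  0.667, -0.734],
       [ 0.136, -0.721, -0.679]]), 't': array([ 492.914,  161.067, 1350.597])} [ 320.851  959.202 1034.411]
{'time_s': 0.1, 'joints': array([-1.497,  0.313,  1.498,  0.   ,  1.331, -0.223]), 'dq': array([ 0.002, -0.001, -0.003,  0.001,  0.001, -0.001]), 'tau': array([  0.003, -41.29 , -26.014,  -0.   ,   0.003,   0.   ]), 'eef_pos': array([ 153.516, -501.82 ,  230.826]), 'ee_rot': array([ 0.104,  0.699,  0.105, -0.699]), 'force': array([-0.016, -0.837,  0.003]), 'wrist_torque': array([ 0.022, -0.046,  0.003]), 'grip_width': 0.9964886342966593}
```

View pics/top0b.png

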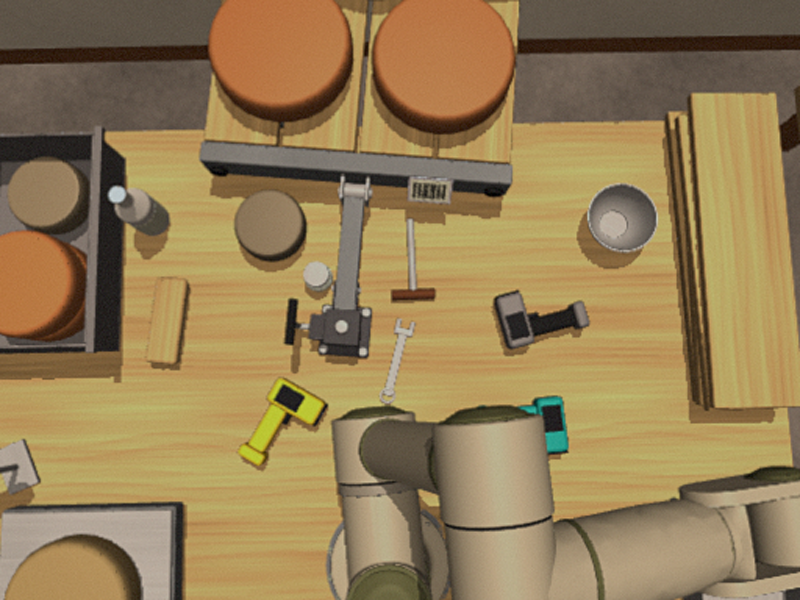

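View pics/side0b.png

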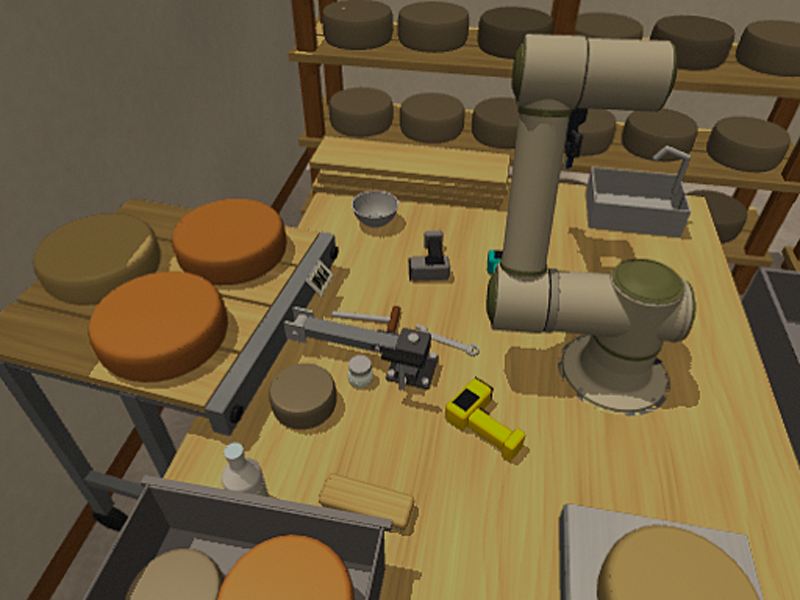

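The top view (800-px scale) shows the grey scanner at (540,318), handle to the right, window end up. The tag is at (430,190), the hood at (343,328), the T-handle at (291,322), the jar at (317,276) and the spanner at (398,360). The side view has the scanner at (430,260), tag at (318,275) and hood at (408,345). The T-handle is hard to make out in the side view. I'll zoom in.

Run:
```python
from h import *
t=cv2.imread('pics/top0.png');s=cv2.imread('pics/side0.png')
def c(i,x,y,w=66,h=50,f=6): return cv2.resize(i[y:y+h,x:x+w],None,fx=f,fy=f,interpolation=cv2.INTER_CUBIC)
A=np.vstack([np.hstack([c(t,312,180),c(t,175,183)]),np.hstack([c(s,245,140),c(s,235,200)])])
cv2.imwrite('pics/z1.png',A)
B=np.hstack([c(t,255,105,40,30,9),c(s,185,160,40,30,9)]);cv2.imwrite('pics/z2.png',B)
```

```text
(no output)
```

View pics/z1.png

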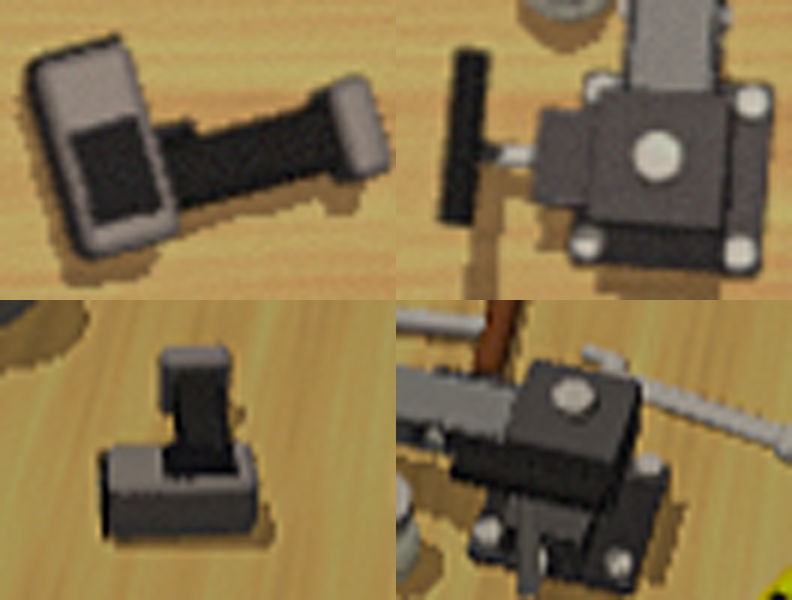

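View pics/z2.png

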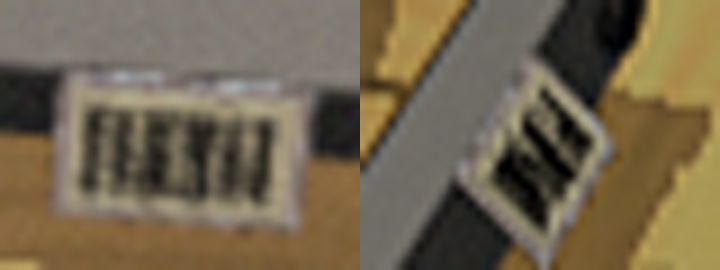

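The crops show:
- **T-handle:** top px about (186.2,205.5), with ends at (187.3,191) and (185.2,220). Side px about (257.3,228.3).
- **Tag centre:** top (275.1,121.9), side (204.7,177.7).
- **Scanner:** head corners and handle are clear. The window end is dark, on the +x side.

Run:
```python
from h import *
np.set_printoptions(precision=1,suppress=True)
T=lambda x,y,ox=312,oy=180:(ox+x/6-.4,oy+y/6-.4)
print('latch',tri((186.2,205.5),(257.3,228.3)),onz('top',187.3,191,139),onz('top',185.2,220,139))
print('tag',tri((275.1,121.9),(204.7,177.7)))
z=lambda x,y,o,f=9:(o[0]+x/f-.4,o[1]+y/f-.4)
for a,b in (((65,72),(460-360,175)),((318,92),(530-360,55)),((298,225),(612-360,145)),((52,210),(548-360,262))):
  print(' corner',tri(z(*a,(255,105)),z(*b,(185,160))))
print('hood bolt',tri(T(657-396,155,175,183),T(572-396,393-300,235,200)))
print('scanner head top corners z52')
C=[onz('top',*T(*p),52) for p in((40,58),(122,40),(178,232),(90,255))]
print(np.array(C),np.mean(C,0))
print('h foot top tri',tri(T(345,80),T(225,350-300,245,140)),tri(T(380,165),T(163,350-300,245,140)))
# head rear-right top corner (nearest to handle side) and rear-left
print('head rl',tri(T(90,255),T(252,485-300,245,140)), 'head fl',tri(T(40,58),T(105,485-300,245,140)))
print('handle mid',onz('top',*T(247,155),44))
print('handle axis pts',onz('top',*T(175,176),44),onz('top',*T(318,133),44))
print('bar dir', onz('top',*T(657-396,155,175,183),99), onz('top',355/1.5625,188/1.5625,85))
for n,p in(('jar',(317,276)),('tomme',(270,224)),('trier',(412,292))): print(n,onz('top',p[0]/1.5625,p[1]/1.5625,55))
```

```text
latch (array([457.5, 167.7, 135.2]), np.float64(0.2944503759188432)) [498.1 164.  139. ] [416.2 170.  139. ]
tag (array([710.7, -93.8,  84.9]), np.float64(0.5027917060303086))
 corner (array([732.3, -53.7, 108.8]), np.float64(0.8064327384465074))
 corner (array([ 725.6, -137.2,  107.2]), np.float64(1.6752839007091862))
 corner (array([ 691.3, -133. ,   65.4]), np.float64(0.6648867647765763))
 corner (array([696.4, -49.3,  70. ]), np.float64(0.4793405347606568))
hood bolt (array([450.2,  79.9, 106.8]), np.float64(1.0121202707547143))
scanner head top corners z52
[[ 506.3 -221.    52. ]
 [ 514.6 -263.    52. ]
 [ 416.7 -286.7   52. ]
 [ 406.2 -241.8   52. ]] [ 461.  -253.1   52. ]
h foot top tri (array([ 468.3, -370.9,   66.3]), np.float64(43.15374826615386)) (array([ 471.7, -391.9,   42.3]), np.float64(45.33054799375388))
head rl (array([ 408.3, -242.5,   47.8]), np.float64(3.814678478785042)) head fl (array([ 507.5, -221.3,   49.6]), np.float64(1.5952779037463378))
handle mid [ 455.4 -325.4   44. ]
handle axis pts [ 445.6 -288.2   44. ] [ 465.9 -362.2   44. ]
bar dir [450.4  80.4  99. ] [718.3  50.9  85. ]
jar [552.3 128.8  55. ]
tomme [657.8 220.4  55. ]
trier [516.9 -55.1  55. ]
```

Run:
```python
from h import *
from scipy.spatial.transform import Rotation as R
np.set_printoptions(precision=3,suppress=True)
s=ctrl.sense();q=s['ee_rot'];r=R.from_quat(np.r_[q[1:],q[0]]);print(r.as_matrix())
y=r.as_matrix()[:,1];print('y yaw',np.degrees(np.arctan2(y[1],y[0])))
```

```text
[[-0.     0.292 -0.956]
 [ 0.001 -0.956 -0.292]
 [-1.    -0.001 -0.   ]]
y yaw -72.99626221401617
```

Request:
carry_out:
  targets:
    - {"x":0.06,"y":0.032,"z":0,"az":0.18,"hand":1}
    - {"x":0.12,"y":0.064,"z":0,"az":0.36}
    - {"x":0.18,"y":0.096,"z":-0.02,"az":0.54}
    - {"x":0.24,"y":0.128,"z":-0.03,"az":0.72}
    - {"x":0.306,"y":0.162,"z":-0.04,"az":0.9}
  grip_force: 80

```text
invalid input at $.targets[0]: expected keys x, y, z, ax, ay, az, hand
```

Request:
carry_out:
  targets:
    - {"az":0.18,"z":-0.02}
    - {"az":0.36,"z":-0.03}
    - {"az":0.54,"z":-0.04}
    - {"az":0.61,"z":-0.05}
    - {"az":0.61,"z":-0.05}

```text
invalid input at $.targets[0]: expected keys x, y, z, ax, ay, az, hand
```

```bash
cat >> h.py <<'E'
from scipy.spatial.transform import Rotation as Ro
def st():
    s=ctrl.sense();q=s['ee_rot'];m=Ro.from_quat(np.r_[q[1:],q[0]]).as_matrix()
    np.set_printoptions(precision=3,suppress=True)
    print('t',s['time_s'],'p',s['eef_pos'],'yaw',np.degrees(np.arctan2(m[1,1],m[0,1])),'x',m[:,0],'F',s['force'],'g',s['grip_width'],'j',s['joints'])
E
python3 - <<'E'
from h import *
st()
im=viewer.capture('top'); cv2.imwrite('pics/t1.png',cv2.resize(im[150:270,290:450],(800,600),interpolation=cv2.INTER_CUBIC))
E
```

```text
t 0.1 p [ 153.516 -501.82   230.826] yaw -72.99626221401617 x [-0.     0.001 -1.   ] F [-0.016 -0.837  0.003] g 0.9964886342966593 j [-1.497  0.313  1.498  0.     1.331 -0.223]
```

All keys are required in each row.

Request:
carry_out:
  targets:
    - {"x":0.06,"y":0.032,"z":0,"ax":0,"ay":0,"az":0.18,"hand":1}
    - {"x":0.12,"y":0.064,"z":0,"ax":0,"ay":0,"az":0.36,"hand":1}
    - {"x":0.18,"y":0.096,"z":-0.02,"ax":0,"ay":0,"az":0.54,"hand":1}
    - {"x":0.24,"y":0.128,"z":-0.03,"ax":0,"ay":0,"az":0.72,"hand":1}
    - {"x":0.306,"y":0.162,"z":-0.04,"ax":0,"ay":0,"az":0.9,"hand":1}
  grip_force: 80

```text
time_s: 0.78
eef_pos: [428.1, -355.9, 196.1]
ee_rot: [-0.4, -0.583, -0.4, 0.583]
force: [-0.2, -0.9, 0.0]
grip_width: 0.997
```

Request:
carry_out:
  targets:
    - {"x":0,"y":0,"z":-0.02,"ax":0,"ay":0,"az":0.18,"hand":1}
    - {"x":0,"y":0,"z":-0.03,"ax":0,"ay":0,"az":0.36,"hand":1}
    - {"x":0,"y":0,"z":-0.04,"ax":0,"ay":0,"az":0.54,"hand":1}
    - {"x":0,"y":0,"z":-0.05,"ax":0,"ay":0,"az":0.61,"hand":1}
    - {"x":0,"y":0,"z":-0.05,"ax":0,"ay":0,"az":0.61,"hand":1}

```text
time_s: 1.4
eef_pos: [426.3, -356.9, 145.9]
ee_rot: [0.555, 0.438, 0.556, -0.438]
force: [-1.0, 0.2, 1.5]
grip_width: 1.004
```

Run:
```python
from h import *
st()
im=viewer.capture('top'); cv2.imwrite('pics/t1.png',cv2.resize(im[150:270,290:450],(800,600),interpolation=cv2.INTER_CUBIC))
```

```text
t 1.4 p [ 426.298 -356.855  145.88 ] yaw 13.480234992119593 x [-0.001  0.001 -1.   ] F [-1.032  0.185  1.486] g 1.0043900196033697 j [-0.908  0.46   1.519  0.     1.165 -1.143]
```

Request:
carry_out:
  targets:
    - {"x":0.033,"y":0.017,"z":-0.02,"ax":0,"ay":0,"az":0,"hand":1}
    - {"x":0.033,"y":0.017,"z":-0.06,"ax":0,"ay":0,"az":0,"hand":1}
    - {"x":0.033,"y":0.017,"z":-0.1,"ax":0,"ay":0,"az":0,"hand":1}
    - {"x":0.033,"y":0.017,"z":-0.125,"ax":0,"ay":0,"az":0,"hand":1}
    - {"x":0.033,"y":0.017,"z":-0.135,"ax":0,"ay":0,"az":0,"hand":1}

```text
time_s: 2.08
eef_pos: [459.4, -340.0, 10.8]
ee_rot: [0.555, 0.438, 0.556, -0.438]
force: [-0.3, 0.4, 1.0]
grip_width: 0.999
```

Run:
```python
from h import *
st()
im=viewer.capture('side'); cv2.imwrite('pics/s1.png',cv2.resize(im[120:200,220:327],(800,600),interpolation=cv2.INTER_CUBIC))
```

```text
t 2.075 p [ 459.353 -339.962   10.798] yaw 13.455075549077257 x [-0.001  0.001 -1.   ] F [-0.284  0.438  1.019] g 0.9991100388917566 j [-0.842  0.673  1.572  0.     0.899 -1.077]
```

View pics/s1.png

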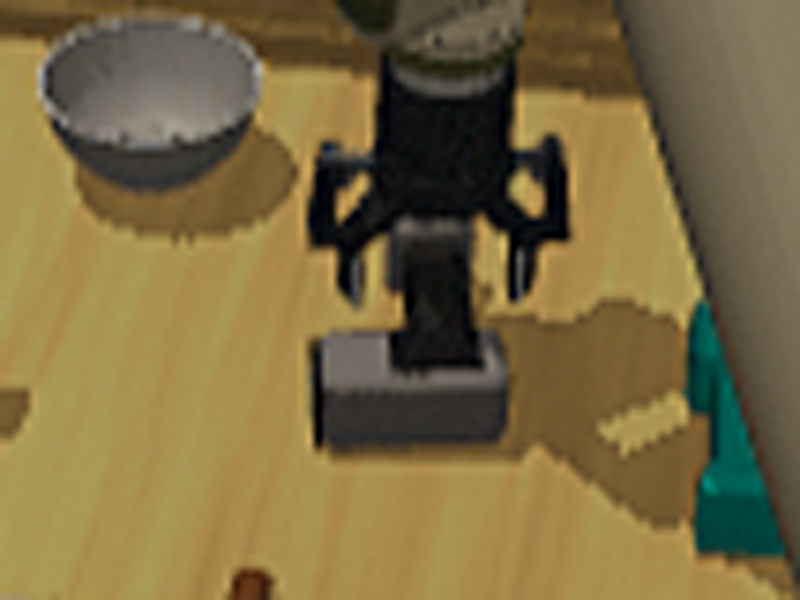

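The fingers, at (350,290) and (520,290), straddle the handle evenly. Closing.

Request:
carry_out:
  targets:
    - {"x":0,"y":0,"z":0,"ax":0,"ay":0,"az":0,"hand":-1}
    - {"x":0,"y":0,"z":0,"ax":0,"ay":0,"az":0,"hand":-1}
    - {"x":0,"y":0,"z":0,"ax":0,"ay":0,"az":0,"hand":-1}
    - {"x":0,"y":0,"z":0,"ax":0,"ay":0,"az":0,"hand":-1}
    - {"x":0,"y":0,"z":0,"ax":0,"ay":0,"az":0,"hand":-1}
  grip_force: 80

```text
time_s: 2.75
eef_pos: [460.0, -340.7, 12.8]
ee_rot: [0.556, 0.437, 0.555, -0.438]
force: [-0.1, 0.6, 5.4]
grip_width: 0.411
```

Request:
carry_out:
  targets:
    - {"x":0,"y":0,"z":0,"ax":0,"ay":0,"az":0,"hand":-1}
    - {"x":0,"y":0,"z":0.01,"ax":0,"ay":0,"az":0,"hand":-1}
    - {"x":0,"y":0,"z":0.03,"ax":0,"ay":0,"az":0,"hand":-1}
    - {"x":0,"y":0,"z":0.06,"ax":0,"ay":0,"az":0,"hand":-1}
    - {"x":0,"y":0,"z":0.09,"ax":0,"ay":0,"az":0,"hand":-1}

```text
time_s: 3.38
eef_pos: [459.4, -340.0, 102.9]
ee_rot: [0.555, 0.438, 0.555, -0.438]
force: [-0.0, -0.1, -1.8]
grip_width: 0.41
```

Run:
```python
from h import *
st()
im=viewer.capture('top');im2=viewer.capture('side'); cv2.imwrite('pics/ts2.png',np.hstack([cv2.resize(im[150:250,290:410],(400,333),interpolation=cv2.INTER_CUBIC),cv2.resize(im2[100:200,220:340],(400,333),interpolation=cv2.INTER_CUBIC)]))
```

```text
t 3.375 p [ 459.404 -340.027  102.93 ] yaw 13.52008546245047 x [-0.  0. -1.] F [-0.04  -0.131 -1.824] g 0.4102949349747731 j [-0.842  0.541  1.514 -0.     1.087 -1.078]
```

View pics/ts2.png

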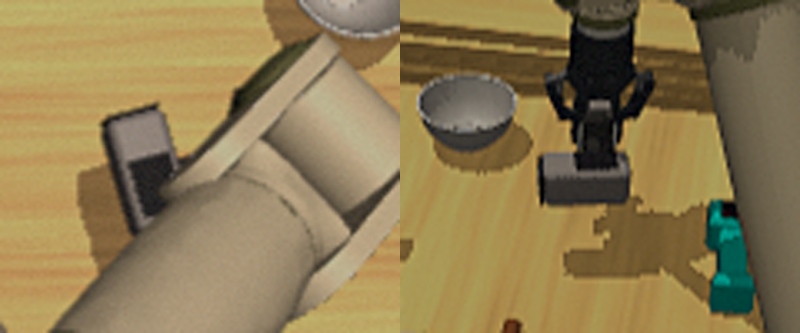

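Request:
carry_out:
  targets:
    - {"x":0.004,"y":0.03,"z":0.01,"ax":0,"ay":0,"az":-0.06,"hand":-1}
    - {"x":0.008,"y":0.07,"z":0.018,"ax":0,"ay":0,"az":-0.13,"hand":-1}
    - {"x":0.012,"y":0.11,"z":0.018,"ax":0,"ay":0,"az":-0.2,"hand":-1}
    - {"x":0.016,"y":0.15,"z":0.018,"ax":0,"ay":0,"az":-0.27,"hand":-1}
    - {"x":0.0195,"y":0.182,"z":0.018,"ax":0,"ay":0,"az":-0.323,"hand":-1}

```text
time_s: 4.1
eef_pos: [478.5, -156.4, 118.7]
ee_rot: [-0.477, -0.521, -0.478, 0.522]
force: [-0.1, -0.2, -2.2]
grip_width: 0.41
```

Request:
carry_out:
  targets:
    - {"x":0,"y":0,"z":0,"ax":0.006,"ay":0.07,"az":0,"hand":-1}
    - {"x":0,"y":0,"z":0,"ax":0.012,"ay":0.14,"az":0,"hand":-1}
    - {"x":0,"y":0,"z":0,"ax":0.018,"ay":0.208,"az":0,"hand":-1}
    - {"x":0,"y":0,"z":0,"ax":0.018,"ay":0.208,"az":0,"hand":-1}
    - {"x":0,"y":0,"z":0,"ax":0.018,"ay":0.208,"az":0,"hand":-1}

```text
time_s: 4.72
eef_pos: [478.7, -158.0, 119.1]
ee_rot: [-0.421, -0.469, -0.53, 0.568]
force: [-0.0, -0.5, -1.5]
grip_width: 0.407
```

Run:
```python
from h import *
st()
s=ctrl.sense();q=s['ee_rot'];m=Ro.from_quat(np.r_[q[1:],q[0]]).as_matrix()
S=np.c_[m[:,1],np.cross(-m[:,0],m[:,1]),-m[:,0]]
W=s['eef_pos']+S@[78,84,13.5]; print('win',W,'tag in win',S.T@(np.array([711,-93.5,87])-W))
pr={n:proj(n,[W,W+S@[-105,0,26],W+S@[0,26,26],W+S@[-105,26,26],W+S@[0,-26,26]]) for n in('top','side')};print(pr)
im=viewer.capture('top');im2=viewer.capture('side')
out=[]
for n,i,(x,y) in(('top',im,(240,100)),('side',im2,(180,120))):
    c=cv2.resize(i[y:y+120,x:x+120],(400,400),interpolation=cv2.INTER_CUBIC)
    for p in pr[n]: cv2.circle(c,tuple(int(v) for v in ((p-[x,y]+.5)*400/120)),3,(0,0,255),1)
    out.append(c)
cv2.imwrite('pics/scan.png',np.hstack(out))
```

```text
t 4.725 p [ 478.683 -158.026  119.098] yaw -4.980969714765065 x [-0.206  0.018 -0.978] F [-0.002 -0.489 -1.503] g 0.4069674963203019 j [-0.508  0.496  1.555 -0.088  1.282 -0.388]
win [564.788 -81.217 116.185] tag in win [149.59    0.458   1.82 ]
{'top': array([[272.823, 167.458],
       [271.617, 198.867],
       [264.278, 163.39 ],
       [262.251, 198.26 ],
       [282.472, 164.569]]), 'side': array([[240.975, 178.345],
       [266.689, 173.216],
       [237.295, 177.252],
       [264.867, 177.762],
       [241.518, 168.518]])}
```

View pics/scan.png

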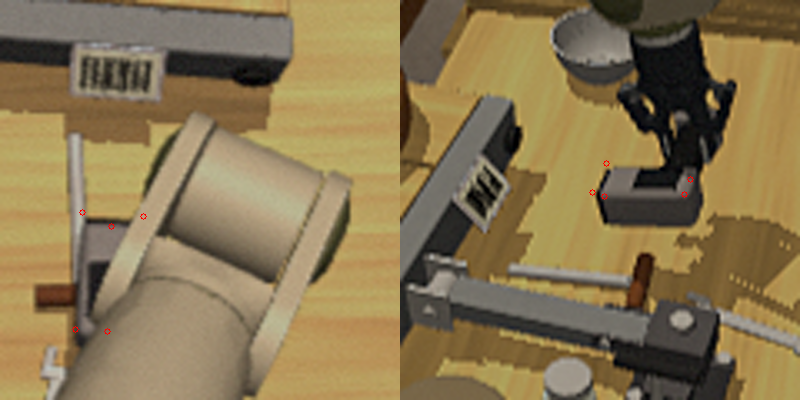

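The scanner points at the tag. The predicted corners match the picture to within about 8 mm, well inside the tolerance. Holding steady.

Request:
carry_out:
  targets:
    - {"x":0,"y":0,"z":0,"ax":0,"ay":0,"az":0,"hand":-1}
    - {"x":0,"y":0,"z":0,"ax":0,"ay":0,"az":0,"hand":-1}
    - {"x":0,"y":0,"z":0,"ax":0,"ay":0,"az":0,"hand":-1}
    - {"x":0,"y":0,"z":0,"ax":0,"ay":0,"az":0,"hand":-1}
    - {"x":0,"y":0,"z":0,"ax":0,"ay":0,"az":0,"hand":-1}

```text
time_s: 5.45
eef_pos: [479.1, -158.2, 119.6]
ee_rot: [-0.421, -0.469, -0.529, 0.568]
force: [-0.4, -0.2, -2.6]
grip_width: 0.409
```

Request:
carry_out:
  targets:
    - {"x":0,"y":0,"z":0,"ax":0,"ay":0,"az":0,"hand":-1}
    - {"x":0,"y":0,"z":0,"ax":0,"ay":0,"az":0,"hand":-1}
    - {"x":0,"y":0,"z":0,"ax":0,"ay":0,"az":0,"hand":-1}
    - {"x":0,"y":0,"z":0,"ax":0,"ay":0,"az":0,"hand":-1}
    - {"x":0,"y":0,"z":0,"ax":0,"ay":0,"az":0,"hand":-1}

```text
time_s: 6.08
eef_pos: [479.1, -158.2, 119.6]
ee_rot: [-0.421, -0.469, -0.529, 0.568]
force: [-0.3, 0.2, -2.3]
grip_width: 0.41
```

Request:
carry_out:
  targets:
    - {"x":0,"y":0,"z":0,"ax":-0.006,"ay":-0.07,"az":0,"hand":-1}
    - {"x":0,"y":0,"z":0,"ax":-0.012,"ay":-0.14,"az":0,"hand":-1}
    - {"x":0,"y":-0.02,"z":0,"ax":-0.018,"ay":-0.208,"az":0,"hand":-1}
    - {"x":0,"y":-0.05,"z":0,"ax":-0.018,"ay":-0.208,"az":0,"hand":-1}
    - {"x":0,"y":-0.05,"z":0,"ax":-0.018,"ay":-0.208,"az":0,"hand":-1}

```text
time_s: 6.7
eef_pos: [478.9, -209.7, 119.7]
ee_rot: [-0.477, -0.522, -0.477, 0.522]
force: [0.4, -0.1, -2.3]
grip_width: 0.415
```

Request:
carry_out:
  targets:
    - {"x":-0.004,"y":-0.03,"z":0,"ax":0,"ay":0,"az":0.06,"hand":-1}
    - {"x":-0.01,"y":-0.07,"z":-0.01,"ax":0,"ay":0,"az":0.13,"hand":-1}
    - {"x":-0.015,"y":-0.1,"z":-0.03,"ax":0,"ay":0,"az":0.2,"hand":-1}
    - {"x":-0.019,"y":-0.13,"z":-0.05,"ax":0,"ay":0,"az":0.27,"hand":-1}
    - {"x":-0.019,"y":-0.132,"z":-0.07,"ax":0,"ay":0,"az":0.323,"hand":-1}

```text
time_s: 7.32
eef_pos: [459.8, -341.3, 48.8]
ee_rot: [0.556, 0.438, 0.555, -0.438]
force: [0.0, 0.5, -2.4]
grip_width: 0.41
```

Run:
```python
from h import *
st()
```

```text
t 7.325 p [ 459.827 -341.293   48.821] yaw 13.542586945693662 x [ 0. -0. -1.] F [ 0.009  0.513 -2.442] g 0.41039099761043996 j [-0.843  0.616  1.551 -0.     0.975 -1.079]
```

Request:
carry_out:
  targets:
    - {"x":0,"y":0,"z":-0.015,"ax":0,"ay":0,"az":0,"hand":-1}
    - {"x":0,"y":0,"z":-0.025,"ax":0,"ay":0,"az":0,"hand":-1}
    - {"x":0,"y":0,"z":-0.032,"ax":0,"ay":0,"az":0,"hand":-1}
    - {"x":0,"y":0,"z":-0.035,"ax":0,"ay":0,"az":0,"hand":-1}
    - {"x":0,"y":0,"z":-0.036,"ax":0,"ay":0,"az":0,"hand":-1}

```text
time_s: 7.95
eef_pos: [460.2, -340.2, 13.9]
ee_rot: [0.556, 0.438, 0.555, -0.438]
force: [-0.0, 0.2, -1.8]
grip_width: 0.414
```

Request:
carry_out:
  targets:
    - {"x":0,"y":0,"z":-0.001,"ax":0,"ay":0,"az":0,"hand":-1}
    - {"x":0,"y":0,"z":-0.001,"ax":0,"ay":0,"az":0,"hand":0.3}
    - {"x":0,"y":0,"z":-0.001,"ax":0,"ay":0,"az":0,"hand":0.8}
    - {"x":0,"y":0,"z":-0.001,"ax":0,"ay":0,"az":0,"hand":0.8}
    - {"x":0,"y":0,"z":-0.001,"ax":0,"ay":0,"az":0,"hand":0.8}

```text
time_s: 8.57
eef_pos: [460.1, -340.2, 12.7]
ee_rot: [0.555, 0.438, 0.555, -0.438]
force: [1.2, -0.1, 0.2]
grip_width: 0.9
```

Request:
carry_out:
  targets:
    - {"x":0,"y":0,"z":0,"ax":0,"ay":0,"az":0,"hand":0.8}
    - {"x":0,"y":0,"z":0.03,"ax":0,"ay":0,"az":0,"hand":0.8}
    - {"x":0,"y":0,"z":0.08,"ax":0,"ay":0,"az":0,"hand":0.8}
    - {"x":0,"y":0,"z":0.14,"ax":0,"ay":0,"az":0,"hand":0.8}
    - {"x":0,"y":0,"z":0.2,"ax":0,"ay":0,"az":0,"hand":0.8}

```text
time_s: 9.2
eef_pos: [459.8, -340.0, 214.6]
ee_rot: [0.555, 0.438, 0.555, -0.438]
force: [-0.4, -0.9, -0.4]
grip_width: 0.9
```

Run:
```python
from h import *
st()
a=[]
for n in('top','side'):
    im=viewer.capture(n); a.append(im); cv2.imwrite(f'pics/{n}3.png',im)
cv2.imwrite('pics/rel.png',np.hstack([cv2.resize(a[0][140:260,160:400],(800,400))[:,:],])) 
b=cv2.resize(a[1][120:270,190:340],(400,400),interpolation=cv2.INTER_CUBIC); c=cv2.resize(a[0][150:250,290:390],(400,400),interpolation=cv2.INTER_CUBIC)
cv2.imwrite('pics/rel.png',np.hstack([c,b]))
```

```text
t 9.2 p [ 459.815 -339.963  214.599] yaw 13.519892294708285 x [-0.  0. -1.] F [-0.394 -0.878 -0.357] g 0.9004941874747899 j [-0.841  0.429  1.377 -0.     1.336 -1.077]
```

View pics/rel.png

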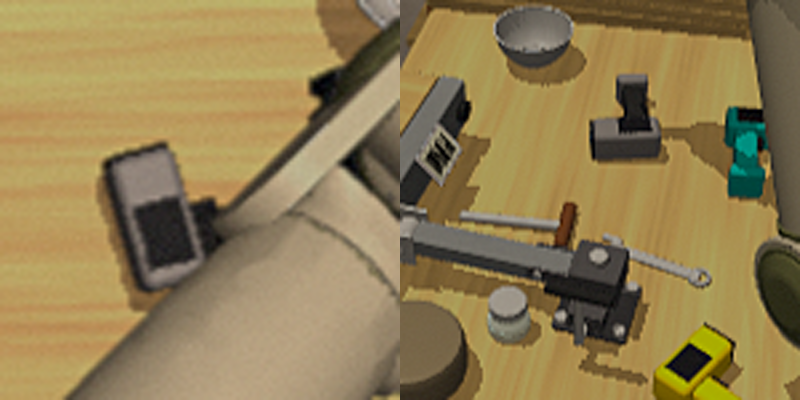

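The scanner lies flat at its old place, released, and nothing else has moved. Next, the latch.

Request:
carry_out:
  targets:
    - {"x":0,"y":0.04,"z":0,"ax":0,"ay":0,"az":0.08,"hand":0.8}
    - {"x":0,"y":0.08,"z":0,"ax":0,"ay":0,"az":0.16,"hand":0.8}
    - {"x":0,"y":0.12,"z":0,"ax":0,"ay":0,"az":0.26,"hand":0.8}
    - {"x":0,"y":0.16,"z":0,"ax":0,"ay":0,"az":0.36,"hand":0.8}
    - {"x":0,"y":0.2,"z":0,"ax":0,"ay":0,"az":0.46,"hand":0.8}

```text
time_s: 9.93
eef_pos: [459.8, -138.9, 212.3]
ee_rot: [0.641, 0.299, 0.641, -0.298]
force: [0.6, 1.4, 0.6]
grip_width: 0.895
```

Request:
carry_out:
  targets:
    - {"x":0,"y":0.04,"z":0,"ax":0,"ay":0,"az":0.1,"hand":0.8}
    - {"x":0,"y":0.08,"z":0,"ax":0,"ay":0,"az":0.2,"hand":0.8}
    - {"x":0,"y":0.12,"z":0,"ax":0,"ay":0,"az":0.3,"hand":0.8}
    - {"x":0,"y":0.16,"z":0,"ax":0,"ay":0,"az":0.4,"hand":0.8}
    - {"x":0,"y":0.2,"z":0,"ax":0,"ay":0,"az":0.5,"hand":0.8}

```text
time_s: 10.55
eef_pos: [459.8, 61.1, 212.3]
ee_rot: [0.695, 0.131, 0.695, -0.131]
force: [0.9, -0.2, -0.2]
grip_width: 0.899
```

Request:
carry_out:
  targets:
    - {"x":0,"y":0.04,"z":0,"ax":0,"ay":0,"az":0.1,"hand":0.8}
    - {"x":0,"y":0.07,"z":0,"ax":0,"ay":0,"az":0.2,"hand":0.8}
    - {"x":-0.002,"y":0.1,"z":0,"ax":0,"ay":0,"az":0.288,"hand":0.8}
    - {"x":-0.002,"y":0.108,"z":0,"ax":0,"ay":0,"az":0.288,"hand":0.8}
    - {"x":-0.002,"y":0.108,"z":-0.03,"ax":0,"ay":0,"az":0.288,"hand":0.8}

```text
time_s: 11.18
eef_pos: [459.0, 168.0, 183.4]
ee_rot: [0.708, 0.031, 0.705, -0.031]
force: [0.8, -0.1, -1.5]
grip_width: 0.9
```

Run:
```python
from h import *
st()
im=viewer.capture('side'); cv2.imwrite('pics/s4.png',cv2.resize(im[160:280,200:360],(800,600),interpolation=cv2.INTER_CUBIC))
```

```text
t 11.175 p [459.045 168.013 183.44 ] yaw 84.97855979785513 x [ 0.004  0.    -1.   ] F [ 0.836 -0.136 -1.458] g 0.9001422809762568 j [ 0.111  0.276  1.678 -0.     1.183 -1.372]
```

View pics/s4.png

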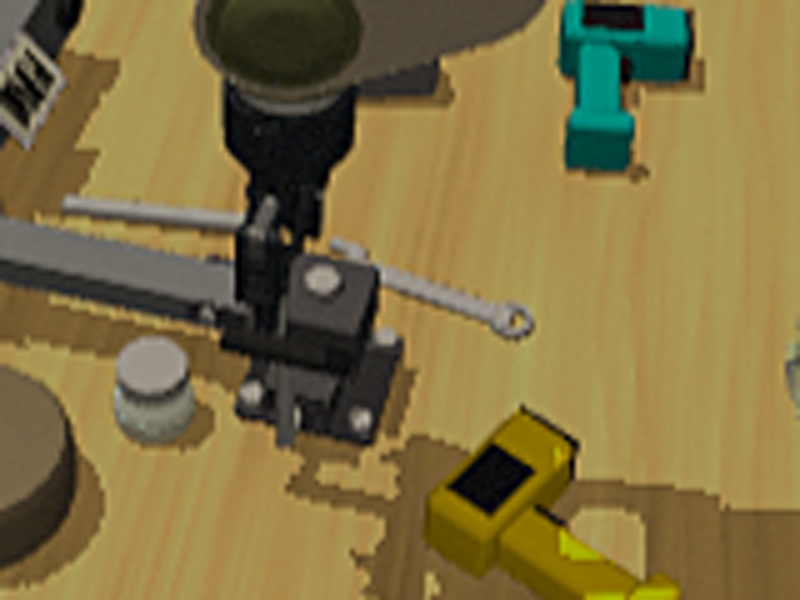

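Both fingers are over the T-handle line, centred at about (285,…) as projected. Descending and closing.

Request:
carry_out:
  targets:
    - {"x":-0.001,"y":0,"z":-0.03,"ax":0,"ay":0,"az":0,"hand":0.8}
    - {"x":-0.001,"y":0,"z":-0.05,"ax":0,"ay":0,"az":0,"hand":0.8}
    - {"x":-0.001,"y":0,"z":-0.062,"ax":0,"ay":0,"az":0,"hand":0.8}
    - {"x":-0.001,"y":0,"z":-0.07,"ax":0,"ay":0,"az":0,"hand":0.8}
    - {"x":-0.001,"y":0,"z":-0.07,"ax":0,"ay":0,"az":0,"hand":0.8}
  grip_force: 100

```text
time_s: 11.85
eef_pos: [457.1, 167.7, 112.6]
ee_rot: [0.706, 0.031, 0.707, -0.031]
force: [0.1, 0.6, -0.9]
grip_width: 0.901
```

Request:
carry_out:
  targets:
    - {"x":0,"y":0,"z":0,"ax":0,"ay":0,"az":0,"hand":-1}
    - {"x":0,"y":0,"z":0,"ax":0,"ay":0,"az":0,"hand":-1}
    - {"x":0,"y":0,"z":0,"ax":0,"ay":0,"az":0,"hand":-1}
    - {"x":0,"y":0,"z":0,"ax":0,"ay":0,"az":0,"hand":-1}
    - {"x":0,"y":0,"z":0,"ax":0,"ay":0,"az":0,"hand":-1}

```text
time_s: 12.48
eef_pos: [457.2, 168.7, 113.2]
ee_rot: [0.707, 0.032, 0.706, -0.03]
force: [-1.2, 5.7, 3.7]
grip_width: 0.175
```

Request:
carry_out:
  targets:
    - {"x":0,"y":0,"z":0,"ax":0,"ay":0,"az":0,"hand":-1}
    - {"x":0,"y":0,"z":0,"ax":0,"ay":0,"az":0,"hand":-1}

```text
time_s: 12.72
eef_pos: [457.2, 168.7, 113.2]
ee_rot: [0.707, 0.032, 0.706, -0.03]
force: [-1.7, 5.3, 3.2]
grip_width: 0.175
```

Run:
```python
from h import *
st()
```

```text
t 12.725 p [457.246 168.739 113.214] yaw 84.99818861115091 x [ 0.001  0.002 -1.   ] F [-1.747  5.281  3.153] g 0.1751239966261003 j [ 0.112  0.363  1.764  0.002  1.013 -1.373]
```

Request:
carry_out:
  targets:
    - {"x":0,"y":0.004,"z":0,"ax":0,"ay":0,"az":0,"hand":-1}
    - {"x":0.001,"y":0.008,"z":0,"ax":0,"ay":0,"az":0,"hand":-1}
    - {"x":0.001,"y":0.012,"z":0,"ax":0,"ay":0,"az":0,"hand":-1}
    - {"x":0.001,"y":0.016,"z":0,"ax":0,"ay":0,"az":0,"hand":-1}
    - {"x":0.001,"y":0.016,"z":0,"ax":0,"ay":0,"az":0,"hand":-1}

```text
time_s: 13.35
eef_pos: [458.7, 182.7, 113.1]
ee_rot: [0.707, 0.03, 0.706, -0.032]
force: [0.5, -10.0, 5.6]
grip_width: 0.174
```

Request:
carry_out:
  targets:
    - {"x":0,"y":0.002,"z":0,"ax":0,"ay":0,"az":0,"hand":-1}
    - {"x":0,"y":0.004,"z":0,"ax":0,"ay":0,"az":0,"hand":-1}
    - {"x":0,"y":0.004,"z":0,"ax":0,"ay":0,"az":0,"hand":-1}
    - {"x":0,"y":0.004,"z":0,"ax":0,"ay":0,"az":0,"hand":-1}

```text
time_s: 13.85
eef_pos: [458.9, 185.2, 113.1]
ee_rot: [0.707, 0.029, 0.706, -0.033]
force: [1.6, -19.3, 4.8]
grip_width: 0.178
```

Run:
```python
from h import *
st()
# lift path about hinge
yaw=np.radians(-5);h=np.array([450.5+270*np.cos(yaw),80.2+270*np.sin(yaw),62]); ax=np.array([-np.sin(yaw),np.cos(yaw),0])
p=ctrl.sense()['eef_pos']
for th in np.arange(.05,.45,.05): print(round(th,2),(Ro.from_rotvec(ax*th).as_matrix()@(p-h)+h-p),ax*th, 62+270*np.sin(th)-13*np.cos(th)-85)
im=viewer.capture('side'); cv2.imwrite('pics/s5.png',cv2.resize(im[160:280,200:360],(800,600),interpolation=cv2.INTER_CUBIC))
```

```text
t 13.85 p [458.948 185.167 113.113] yaw 85.0334328704637 x [ 0.001 -0.005 -1.   ] F [  1.642 -19.346   4.756] g 0.1776456547043044 j [ 0.149  0.379  1.74  -0.006  1.022 -1.332]
0.05 [ 2.882 -0.252 13.467] [0.004 0.05  0.   ] -22.489377682051412
0.1 [ 6.431 -0.563 26.773] [0.009 0.1   0.   ] -8.980031653970741
0.15 [10.638 -0.931 39.884] [0.013 0.149 0.   ] 4.494271754703249
0.2 [15.492 -1.355 52.767] [0.017 0.199 0.   ] 17.89985380273039
0.25 [20.982 -1.836 65.391] [0.022 0.249 0.   ] 31.20320751648282
0.3 [27.093 -2.37  77.724] [0.026 0.299 0.   ] 44.371081439928815
0.35 [33.811 -2.958 89.735] [0.031 0.349 0.   ] 57.370562745955965
0.4 [ 41.119  -3.597 101.393] [0.035 0.398 0.   ] 70.16915950129814
```

View pics/s5.png

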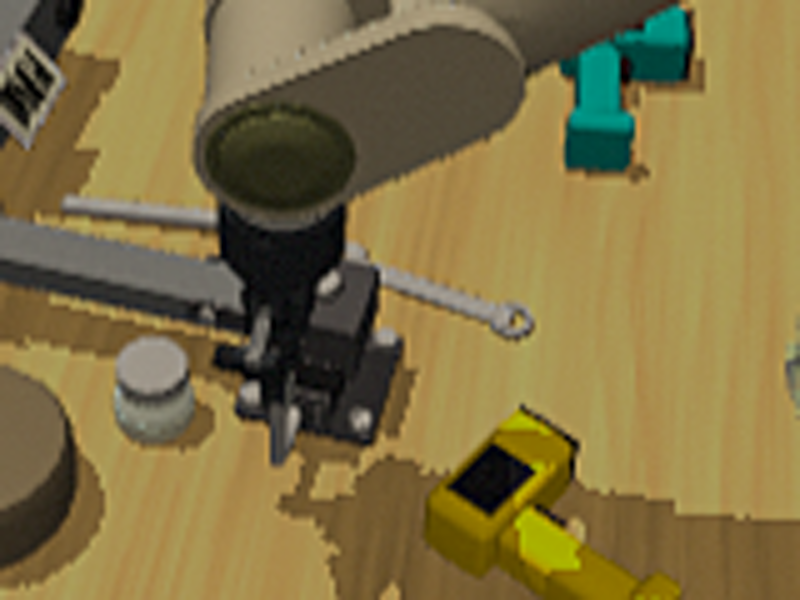

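The handle moved 16.5 mm and the force rose to 19 N, so the latch is at its stop. The picture shows the fingers on the handle at (275,360). Lifting along the arc.

Request:
carry_out:
  targets:
    - {"x":0.001,"y":0,"z":0.007,"ax":0.002,"ay":0.025,"az":0,"hand":-1}
    - {"x":0.003,"y":0,"z":0.0135,"ax":0.004,"ay":0.05,"az":0,"hand":-1}
    - {"x":0.0045,"y":0,"z":0.02,"ax":0.006,"ay":0.075,"az":0,"hand":-1}
    - {"x":0.0065,"y":0,"z":0.027,"ax":0.009,"ay":0.1,"az":0,"hand":-1}
    - {"x":0.0085,"y":-0.001,"z":0.0335,"ax":0.011,"ay":0.125,"az":0,"hand":-1}

```text
time_s: 14.52
eef_pos: [466.6, 184.2, 145.1]
ee_rot: [0.66, 0.031, 0.75, -0.031]
force: [2.3, -13.7, -7.7]
grip_width: 0.178
```

Request:
carry_out:
  targets:
    - {"x":0.002,"y":0,"z":0.0065,"ax":0.002,"ay":0.025,"az":0,"hand":-1}
    - {"x":0.0045,"y":0,"z":0.013,"ax":0.004,"ay":0.05,"az":0,"hand":-1}
    - {"x":0.007,"y":-0.001,"z":0.0195,"ax":0.006,"ay":0.075,"az":0,"hand":-1}
    - {"x":0.01,"y":-0.001,"z":0.026,"ax":0.009,"ay":0.1,"az":0,"hand":-1}
    - {"x":0.0125,"y":-0.001,"z":0.032,"ax":0.011,"ay":0.125,"az":0,"hand":-1}

```text
time_s: 15.15
eef_pos: [478.8, 183.0, 177.0]
ee_rot: [0.611, 0.033, 0.79, -0.029]
force: [0.3, -16.9, -6.9]
grip_width: 0.179
```

Request:
carry_out:
  targets:
    - {"x":0.003,"y":0,"z":0.006,"ax":0.002,"ay":0.025,"az":0,"hand":-1}
    - {"x":0.006,"y":0,"z":0.012,"ax":0.004,"ay":0.05,"az":0,"hand":-1}
    - {"x":0.0095,"y":0,"z":0.018,"ax":0.006,"ay":0.075,"az":0,"hand":-1}
    - {"x":0.013,"y":-0.001,"z":0.024,"ax":0.009,"ay":0.1,"az":0,"hand":-1}
    - {"x":0.0165,"y":-0.001,"z":0.03,"ax":0.011,"ay":0.125,"az":0,"hand":-1}

```text
time_s: 15.78
eef_pos: [494.9, 181.5, 207.2]
ee_rot: [0.56, 0.034, 0.828, -0.028]
force: [-4.9, -20.9, -4.1]
grip_width: 0.179
```

Request:
carry_out:
  targets:
    - {"x":0,"y":0,"z":0,"ax":0,"ay":0,"az":0,"hand":-1}
    - {"x":0,"y":0,"z":0,"ax":0,"ay":0,"az":0,"hand":-1}
    - {"x":0,"y":0,"z":0,"ax":0,"ay":0,"az":0,"hand":-1}
    - {"x":0,"y":0,"z":0,"ax":0,"ay":0,"az":0,"hand":-1}
    - {"x":0,"y":0,"z":0,"ax":0,"ay":0,"az":0,"hand":-1}

```text
time_s: 16.4
eef_pos: [494.9, 181.5, 207.1]
ee_rot: [0.56, 0.034, 0.827, -0.028]
force: [-5.8, -19.8, -3.0]
grip_width: 0.176
```

Run:
```python
from h import *
st()
a=viewer.capture('side'); b=viewer.capture('top')
cv2.imwrite('pics/s6.png',np.hstack([cv2.resize(a[100:280,180:340],(400,450),interpolation=cv2.INTER_CUBIC),cv2.resize(b[100:280,180:360],(400,450),interpolation=cv2.INTER_CUBIC)]))
```

```text
t 16.4 p [494.873 181.479 207.14 ] yaw 84.96330000450858 x [-0.37   0.025 -0.929] F [ -5.816 -19.815  -2.974] g 0.17588430642604908 j [ 0.098  0.544  1.268  0.062  1.705 -1.387]
```

View pics/s6.png

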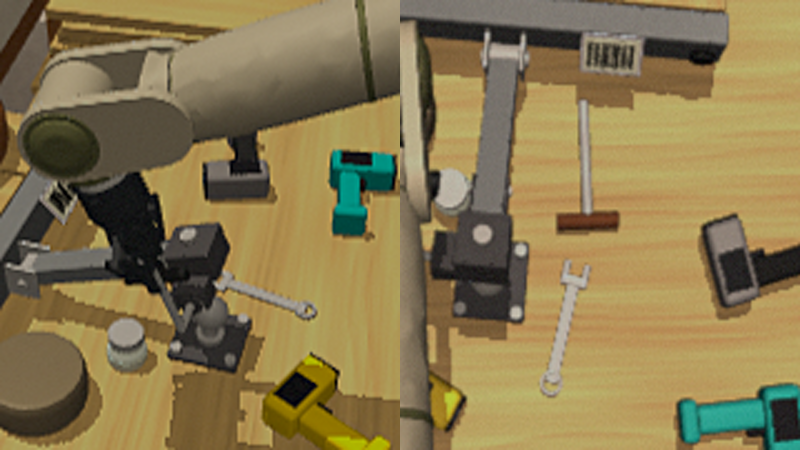

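The bar is up and the ball is exposed at (212,320). The jar, tomme, trier and spanner are unmoved, and the scanner lies flat. I'll check the lift height from two views, then hand in.

Run:
```python
from h import *
b,e=tri((216.5,204.5),(254.4,194.8)); r=np.arctan2(b[2]-62,719.5-b[0])
th=r-np.arctan2(45,270); print(b,e,'theta',th,'clearance',62+270*np.sin(th)-13*np.cos(th)-85)
if th>.3 and e<8: print(finish_job())
```

```text
[468.19197152  79.02016571 193.92331467] 31.45689258438697 theta 0.31825652244611635 clearance 49.1388290397762
```

The 31 mm ray gap came from my conversion of the top crop: its row scale is 0.4, not 0.45. Recomputing.

Run:
```python
from h import *
b,e=tri((216.5,192.8),(254.4,194.8)); r=np.arctan2(b[2]-62,719.5-b[0])
th=r-np.arctan2(45,270); print(b,e,'theta',th,'clearance',62+270*np.sin(th)-13*np.cos(th)-85)
if th>.32 and e<5: print(finish_job())
```

```text
[484.33508553  77.33248864 192.73545769] 0.006274076546061435 theta 0.34223665027788397 clearance 55.3645311707225
the job is handed in; nothing more can be done
None
```

The job is handed in; the hand-in reports no verdict.

- **Scan:** I held the scanner about 15 cm from the tag for over 1.25 s. The tag worked out within about 2 mm of the line of sight, while the picture showed the head about 8 mm further back than computed.
- **Scanner put back:** it lies flat and released at its old place, seen in both views.
- **Uncoupling:** I pulled the latch about 16.5 mm to its stop (force rising to 19 N) with the bar still down, then lifted the bar along its arc. At the end the gripper still held the handle, steady over the last 0.6 s, with the ball exposed in the side view.

**Last checks:**
- **Height:** two views gave a bar angle of 0.34 rad and about 55 mm between the coupler's underside and the ball's top. My commanded arc was 0.375 rad, about 64 mm, so the two disagree somewhat, but both are above the 50 mm asked.
- **Misread:** a first height reading failed, with a 31 mm ray gap, because I had mis-scaled a crop. After I corrected it the gap was under 0.1 mm.
- **Bystanders:** the jar, tomme, trier and spanner looked unmoved in the last pictures. I did not recheck the brush, the bowl or the wash bottle at the end.

The run took about 16.5 s of the 72 s.

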